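# Put the wide film scraper back in its slotted block

### The job

The wide film scraper has dried on the wire rack. Take it by its black grip and slide it blade-down into the holder block with the long slot, all the way down until the grip sits on the block, lowering it in rather than dropping it. Leave the narrow scraper hanging on the rack and do not disturb the box of orange-capped tubes.

Things in the scene. Friction and masses are not known exactly. Their poses are not given: they have to be found in the camera images.
- wide_scraper: Loose scraper, 0.24 kg, hanging blade down by its grip on two rack wires (tops 90 mm above table). Steel blade 84 wide (y), 4 thick (x), 60 mm tall; above it a black grip bar 130 long (y), 16 thick (x), 40 mm tall. Origin: mid lower edge of blade, 30 mm above table; z up, grip at z 60 to 100 mm. Grip across its thickness at mid length, fingertips above z 60 mm. Lift over 65 mm to clear the rack.
- narrow_scraper: Narrow scraper: blade 40 mm wide, grip 86 mm long, otherwise same sizes, materials and axes. Hangs in line with the wide one on the same rack, centres 126 mm apart, grip ends 18 mm apart; to be left. Rack, long block and short block stand in a row across the table in any order.
- long_block: Fixed white block 62 (x) x 150 (y) x 75 mm tall. Origin: centre of underside, on the table; z up. Slot in the middle of the top, along y: 104 long, 18 wide (mouth flared to 30), 67 mm deep; blade goes in either way round. The grip ends come to rest on the block's top, scraper origin then 15 mm above table. A similar block 102 mm long with a 56 mm slot is the wrong one: the wide blade does not fit.
- tube_box: Bystander: black box of small tubes with orange caps, 88 x 132 mm, 52 mm tall; origin at centre of underside. It stands on the far side of the work with a blue tip box and a 100 mm tall jar. Nothing near the work is taller than the hanging scrapers (130 mm).
Things that resemble listed ones, but are neither listed nor needed, are in the scene too. What is shaped like the wide_scraper but blue is not meant. What is shaped like the long_block but purple is not meant.

How it is judged (in metres and radians):
On the way:
1. the wide scraper is lifted clear of the rack (height (world z) of wide_scraper above 0.085 m), for 0.1 s.
At the end, for the whole second after the job is handed in: Wide scraper blade-down in the long slot: lower edge under 22 mm above the block's underside, within 20 mm of its centre, upright within 10 and along the slot within 15 degrees, at rest; narrow scraper still hanging and tube box, both within 30 mm of their starts (z of wide_scraper in the frame of long_block below 0.022 m and horizontal distance between wide_scraper and long_block below 0.02 m and angle between the y axis of wide_scraper and the y axis of long_block, either way round below 0.26 rad and angle between wide_scraper's own z axis and vertical below 0.17 rad and linear speed of wide_scraper below 0.02 m/s and distance of each of narrow_scraper, tube_box from where it was at the start of the episode below 0.03 m and height (world z) of narrow_scraper above 0.022 m); the robot touches nothing.
It fails at once if the wide scraper is dropped: it falls freely more than about 25 mm (contact force between the fingers and wide_scraper below 0.05 N and linear speed of wide_scraper above 0.7 m/s).
It fails at once if the narrow scraper is moved more than 40 mm (distance of narrow_scraper from where it was at the start of the episode above 0.04 m).
It fails at once if the tube box is moved more than 40 mm (distance of tube_box from where it was at the start of the episode above 0.04 m).
It also fails if it takes over 40 s, if anything falls off the work surface, if the arm or the gripper's body presses on something with over 40 N, if the wrist force passes 120 N, or if a joint passes its speed limit or range.

### The arm

A 6-joint arm with a two-finger parallel gripper is mounted at the origin on the work surface. World frame = base frame: x ahead of the robot, y to its left, z up, the work surface at z = 0. Lengths are in mm, angles in rad, forces in N, time in s.
With the tool pointing down it reaches from about 325 to 1000 mm from the base axis. Payload 5.1 kg.
Tool frame: the origin (TCP) lies midway between the tips of the shut fingers; the grasp point (between the pads) lies behind it (manip.grip_depth is the z of the grasp point in the tool frame, in mm); z points along the fingers, y is the direction in which the jaws open and shut (so a half turn about z gives the same grasp; the last joint's range is limited). The gripper opens to 85 mm and grips with 20 to 120 N. Pads are 22 mm wide; open, the fingers measure 114 mm over their backs; the gripper's body (76 mm by 85 mm) begins 54 mm behind the grasp point. The pads swing forward as they close: fully open they stand 13 mm farther back than shut.
Start: joints at [-0.083, 0.124, 1.65, -0, 1.367, -0.083], TCP at [649.988, -0.028, 231.322] pointing down, gripper open.
Joint ranges: [-2.61, 2.61], [-1.02, 2.33], [0.03, 2.71], [-1.35, 4.49], [0.32, 2.68], [-2.91, 2.91]. Speed limits (rad/s): [2.57, 2.57, 3.14, 3.14, 3.14, 3.14].

### API

Orientations are given as a 3x3 rotation matrix whose columns are the frame's x, y, z axes.
In Python, from plant import manip gives the robot as it stands.
- The arm moves only by the tool move_arm, never from a script. Its argument "rows" is a list that holds one entry, the list of rows, each a list of 7 numbers: the shift along the tool's x, y, z in cm, then the turn, a rotation vector about the tool's x, y, z in degrees, then the finger opening in cm, from 0 to 8.54. In form: [[[dx, dy, dz, wx, wy, wz, fingers], ...]]. A call has 1 to 10 rows; each row shifts and turns the pose as measured when the row begins, along the tool's axes as they then stand; what a row does not reach is not made up. A row lasts 1/10 s, in which the tool goes at most 50 mm and 8.59 degrees, less where a joint would pass 70% of its speed; a pose out of reach is approached as far as the arm can. A call is refused whole if a number of a shift passes 5 or a number of a turn 8.59, either way. A call with a gripper value outside its range is refused whole. The fingers move at their own pace and stop on an object; the grip force is fixed at half the most. Time passes only in rows, so rows that do not move let the fingers close. It gives the time, the measured TCP pose, the force and the opening at its end, in the units of the state.
- manip.sense(): the state, without advancing time (a new reading comes with each control period).
- manip.camera(name): name is "scene" or "side" or "wrist"; returns a dict with "image" (420x560x3 uint8, red, green, blue), "depth" (420x560 float32, mm along the optical axis (not along the pixel's ray), 0 where there is no reading), "fx", "fy", "cx", "cy" (pixels), "world_to_cam" (4x4, takes a point from world to camera coordinates); the wrist camera has in their place "tool_from_camera" (4x4, takes a point from camera to tool coordinates, whose origin is the TCP and whose axes are the flange's). Camera axes: x right, y down, z forward; pixel columns grow to the right and rows downward; lengths in mm; the calibration is good to about 2 mm. A picture is of the moment at which its call begins: read the wrist's pose just before it.
- manip.hand_in(): hands the job in, once; it reports no verdict.
The state is a dict: "time": time; "q": joint angles; "qvel": joint speeds; "joint_torque": joint torques, N m; "eef_pos": TCP position; "tool_rot": TCP orientation; "force": force on the tool from outside, world axes, zero at the start; "wrist_torque": the same for the moment, N m; "finger_gap": finger opening in mm.
Only numpy, scipy, OpenCV 4.12 (cv2) and the standard library are available. Lean on these libraries where they do the work, as an engineer would, in place of code of your own. Each camera call takes 0.05 s, during which the arm holds its last target. There are 200 camera calls.

## Working session

There is one attempt and no reset: what is moved stays moved. The work goes in short steps, Python scripts to look and compute and a tool call to move; the robot and the scene stay as the last step left them, time stands still between calls to the robot, and variables do not carry over. Pictures are saved under pics/ and viewed, about 8 in all and at most 12, crops included, and the job is handed in when it is done.

Besides the shell and the picture viewer there is one more tool, called after "Call:" as name([rows], argument=value, ...), one row to a line, values as JSON. move_arm: Moves the arm, as the interface text tells. Its arguments: {"type":"object","properties":{"rows":{"type":"array","items":{"type":"array","items":{"type":"array","items":{"type":"number"}}}}},"required":["rows"]}

```bash
mkdir -p pics; cat > h.py <<'E'
import numpy as np, cv2
from plant import manip
def pts(c):
    d=c["depth"]; v,u=np.mgrid[:d.shape[0],:d.shape[1]]
    P=np.stack([(u-c["cx"])/c["fx"]*d,(v-c["cy"])/c["fy"]*d,d],-1)
    return P
def world(c,s=None):
    P=pts(c)
    if "world_to_cam" in c: M=np.linalg.inv(c["world_to_cam"])
    else:
        T=np.eye(4);T[:3,:3]=s["tool_rot"];T[:3,3]=s["eef_pos"];M=T@c["tool_from_camera"]
    W=P@M[:3,:3].T+M[:3,3]; W[c["depth"]<=0]=np.nan
    return W
def save(n,im): cv2.imwrite("pics/"+n,im[...,::-1])
E
python3 - <<'E'
from h import *
s=manip.sense(); print({k:np.round(v,3).tolist() for k,v in s.items()}, manip.grip_depth)
for n in ("scene","side"):
    c=manip.camera(n); np.savez(n+".npz",**c); save(n+"0.png",c["image"])
    M=np.linalg.inv(c["world_to_cam"]); print(n,M.round(2).tolist(),c["fx"])
E
```

```text
{'time': 0.0, 'q': [-0.083, 0.125, 1.652, -0.0, 1.368, -0.083], 'qvel': [0.001, 0.002, -0.001, -0.001, -0.0, -0.0], 'joint_torque': [0.0, -42.361, -36.545, 0.0, 0.007, 0.0], 'eef_pos': [649.37, 0.007, 230.033], 'tool_rot': [[0.0, 1.0, -0.002], [1.0, -0.0, 0.0], [0.0, -0.002, -1.0]], 'force': [0.599, -0.369, 0.346], 'wrist_torque': [-0.013, -0.02, 0.023], 'finger_gap': 85.199} -18.700000000000003
scene [[0.67, 0.54, -0.51, 1158.36], [0.74, -0.49, 0.46, -553.93], [-0.01, -0.69, -0.73, 896.15], [0.0, 0.0, 0.0, 1.0]] 449.2968210236077
side [[-0.89, -0.25, 0.38, 184.32], [-0.46, 0.48, -0.75, 686.86], [0.0, -0.84, -0.54, 582.03], [0.0, 0.0, 0.0, 1.0]] 405.6550856653628
```

View pics/scene0.png

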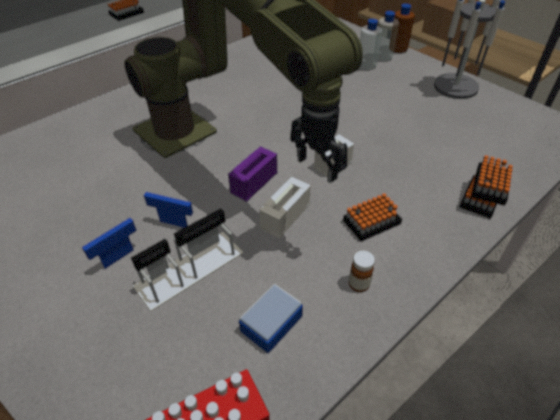

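View pics/side0.png

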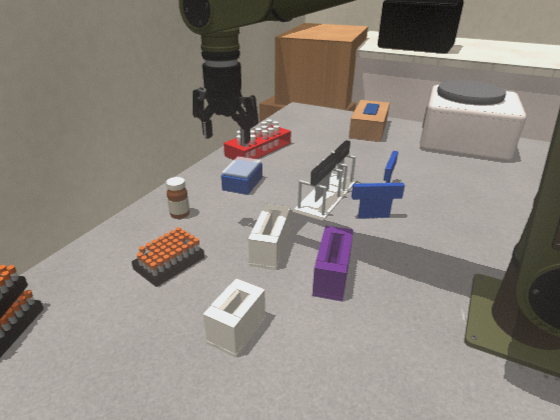

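Scene view: black wide grip at (200,227), narrow at (151,253). White blocks are at (285,205) and at (335,150), the second partly hidden. The look-alikes are blue scrapers at (168,209) and (110,243) and a purple block at (253,172). The side view shows the white blocks at (268,235) and (237,312). I'll measure their sizes next.

```bash
python3 - <<'E'
from h import *
for n in ("scene","side"):
    c=dict(np.load(n+".npz")); W=world(c); hsv=cv2.cvtColor(c["image"],cv2.COLOR_RGB2HSV)
    H,S,V=[hsv[...,i].astype(int) for i in range(3)]; z=W[...,2]
    X,Y=W[...,0],W[...,1]
    roi=(X>250)&(X<1000)&(abs(Y)<450)
    for name,m in (("grip",(V<70)&(z>98)&(z<140)),("white",(S<60)&(V>120)&(z>68)&(z<82)),("purple",(H>125)&(H<160)&(S>90)&(z>68)&(z<82)),("blue",(H>100)&(H<125)&(S>150)&(z>100)&(z<140))):
        m=(m&roi).astype(np.uint8); k,L,st,ce=cv2.connectedComponentsWithStats(m)
        for i in range(1,k):
            if st[i,4]<40: continue
            p=W[L==i]; r=cv2.minAreaRect(p[:,:2].astype(np.float32))
            print(n,name,ce[i].round(),st[i,4],"c",np.round(r[0],1),"sz",np.round(r[1],1),"ang",round(r[2],1),"z",np.percentile(p[:,2],[2,50,98]).round(1))
c=dict(np.load("side.npz")); save("crop_side.png",cv2.resize(c["image"][130:360,190:420],None,fx=2.6,fy=2.6,interpolation=cv2.INTER_CUBIC))
E
```

```text
scene grip [199. 226.] 697 c [ 504.9 -232.9] sz [129.3  20.5] ang 85.7 z [ 99.3 121.  130. ]
scene grip [150. 254.] 518 c [ 501.1 -361.4] sz [83.6 17.3] ang 87.2 z [ 99.1 120.4 130.3]
scene white [343. 140.] 108 c [479.  296.5] sz [63.6 28.4] ang 2.7 z [68.7 72.3 75.8]
scene white [285. 197.] 747 c [537.3   7.6] sz [ 63.7 152.3] ang 13.5 z [68.8 73.  76.2]
scene white [236. 378.] 97 c [ 833.4 -387.7] sz [18.5 19.3] ang 71.0 z [72.1 76.8 79.7]
scene white [221. 385.] 100 c [ 826.6 -416. ] sz [18.8 18.9] ang 53.9 z [72.8 76.5 79.4]
scene white [242. 392.] 98 c [ 863.3 -394.9] sz [16.6 18. ] ang 51.0 z [73.6 76.7 79.4]
scene white [234. 415.] 103 c [ 884.  -430.3] sz [18.1 17.4] ang 45.4 z [72.  76.6 79.8]
scene purple [252. 165.] 598 c [378.1  28.7] sz [ 63.4 152. ] ang 12.9 z [68.6 72.6 76.2]
side grip [330. 163.] 552 c [ 499.8 -278.3] sz [231.6  17.5] ang 86.8 z [ 99.2 121.8 132. ]
side white [269. 225.] 933 c [536.5  11.1] sz [ 61.8 152.5] ang 13.7 z [68.8 75.8 77.9]
side white [234. 304.] 1495 c [477.1 260.3] sz [103.2  64.2] ang 88.4 z [69.  75.7 77.7]
side purple [334. 251.] 1112 c [375.3  34.3] sz [ 61.4 151.1] ang 13.2 z [69.5 75.8 77.8]
side blue [392. 160.] 71 c [ 363.2 -392.1] sz [ 11.6 114.4] ang 4.1 z [100.1 100.9 102.7]
side blue [379. 184.] 107 c [ 357.3 -228.5] sz [122.6  13.3] ang 30.5 z [100.1 101.1 103.1]
```

View pics/crop_side.png

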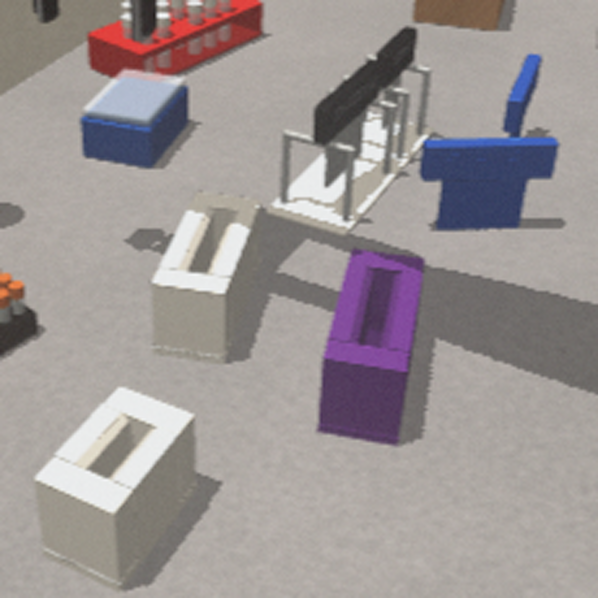

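Long block: centre about (537,9), size 152x63 at z 75, long axis turned about +13.5°. The white block at (477,260) is 103 mm long, so it is the short one. The wide grip (black, 129 mm) is at about (504,-234), z 90–130. The crop confirms the black scraper hanging on the rack and the white long slot beside the purple one. Now moving above the grip.

Call:
move_arm([
  [[-3.9,-2.4,0,0,0,1.5,8.5],[-3.9,-2.4,0,0,0,1.5,8.5],[-3.9,-2.4,0,0,0,0,8.5],[-3.9,-2.4,0,0,0,0,8.5],[-3.9,-2.4,0,0,0,0,8.5],[-3.9,-2.4,0,0,0,0,8.5],[0,0,0,0,0,0,8.5]],
])

```text
time: 0.8
eef_pos: [489.6, -233.6, 225.5]
tool_rot: [[0.049, 0.999, -0.008], [0.999, -0.049, 0.002], [0.001, -0.008, -1.0]]
force: [-0.2, 0.8, 0.1]
finger_gap: 84.7
```

```bash
cat >> h.py <<'E'
def st():
    s=manip.sense(); print("t",round(s["time"],2),"p",np.round(s["eef_pos"],1),"F",np.round(s["force"],1),"gap",round(s["finger_gap"],1)); print(np.round(s["tool_rot"],3).tolist()); return s
E
python3 - <<'E'
from h import *
s=st(); c=manip.camera("wrist"); save("w1.png",c["image"]); W=world(c,s); z=W[...,2]
V=c["image"].max(-1)
m=((V<80)&(z>118)&(z<140)).astype(np.uint8); k,L,S,ce=cv2.connectedComponentsWithStats(m)
for i in range(1,k):
    if S[i,4]>100:
        p=W[L==i]; print(ce[i].round(),S[i,4],[np.round(x,1) for x in cv2.minAreaRect(p[:,:2].astype(np.float32))],np.percentile(p[:,2],[2,50,98]).round(1))
E
```

```text
t 0.8 p [ 489.6 -233.6  225.5] F [-0.2  0.8  0.1] gap 84.7
[[0.049, 0.999, -0.008], [0.999, -0.049, 0.002], [0.001, -0.008, -1.0]]
[300. 195.] 2709 [array([ 504.3, -229.8]), array([127.6,  16.1]), np.float64(86.3)] [127.8 130.2 131.6]
[298. 311.] 814 [array([ 498.9, -340.3]), array([51.1, 15.5]), np.float64(87.6)] [119.7 130.1 131.6]
```

View pics/w1.png

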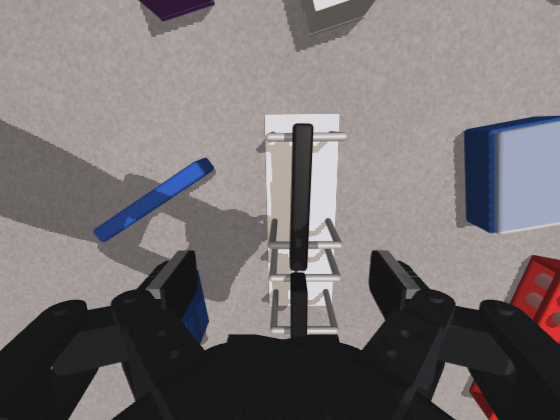

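The wrist view shows the wide grip at (302,195): 128x16 mm, top at z 130, centred at (504,-230). The narrow scraper is behind it and the blue one stands clear. Descending to grasp.

Call:
move_arm([
  [[0.35,1.5,2,0,0,0.8,8.5],[0,0,3.2,0.4,0,0,8.5],[0,0,3.2,0,0,0,8.5],[0,0,2.5,0,0,0,8.5],[0,0,1,0,0,0,8.5],[0,0,0,0,0,0,8.5]],
])

```text
time: 1.45
eef_pos: [508.8, -224.3, 103.2]
tool_rot: [[0.058, 0.998, -0.011], [0.998, -0.058, 0.005], [0.004, -0.011, -1.0]]
force: [-0.0, 0.6, 0.5]
finger_gap: 85.0
```

Call:
move_arm([
  [[-0.57,-0.45,0.5,-0.6,-0.3,0,8.5],[0,0,0.3,0,0,0,8.5],[0,0,0,0,0,0,8.5]],
])

```text
time: 1.75
eef_pos: [505.7, -230.2, 97.7]
tool_rot: [[0.057, 0.998, 0.004], [0.998, -0.057, -0.004], [-0.004, 0.004, -1.0]]
force: [-0.1, 0.7, -0.3]
finger_gap: 85.1
```

Call:
move_arm([
  [[0,-0.1,0.1,0,0,0,1.0],[0,0,0,0,0,0,1.0],[0,0,0,0,0,0,1.0],[0,0,0,0,0,0,1.0],[0,0,0,0,0,0,1.0],[0,0,0,0,0,0,1.0],[0,0,0,0,0,0,1.0],[0,0,0,0,0,0,1.0]],
])

```text
time: 2.55
eef_pos: [506.2, -231.4, 100.0]
tool_rot: [[0.057, 0.998, 0.009], [0.998, -0.057, -0.007], [-0.006, 0.009, -1.0]]
force: [-0.2, -0.5, -0.0]
finger_gap: 14.9
```

Gripped: the gap is about 15 mm on the 16 mm bar. Lifting.

Call:
move_arm([
  [[0,0,-0.5,0,0,0,1.0],[0,0,-1,0,0,0,1.0],[0,0,-2,0,0,0,1.0],[0,0,-2.5,0,0,0,1.0],[0,0,-2.5,0,0,0,1.0],[0,0,-2,0,0,0,1.0],[0,0,-1,0,0,0,1.0],[0,0,0,0,0,0,1.0]],
])

```text
time: 3.35
eef_pos: [502.7, -229.0, 217.9]
tool_rot: [[0.057, 0.998, 0.002], [0.998, -0.057, -0.002], [-0.002, 0.002, -1.0]]
force: [0.5, 0.5, -3.3]
finger_gap: 15.4
```

```bash
python3 - <<'E'
from h import *
s=st(); c=manip.camera("wrist"); save("w2.png",c["image"])
c=manip.camera("side"); save("s2.png",cv2.resize(c["image"][60:260,190:420],None,fx=2.6,fy=2.6))
E
```

```text
t 3.35 p [ 502.7 -229.   217.9] F [ 0.5  0.5 -3.3] gap 15.4
[[0.057, 0.998, 0.002], [0.998, -0.057, -0.002], [-0.002, 0.002, -1.0]]
```

View pics/s2.png

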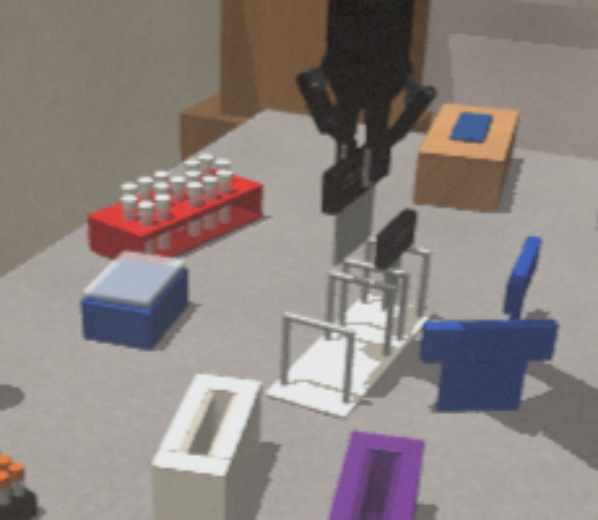

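The side view shows the wide scraper hanging straight in the gripper, clear of the rack, with the narrow one still hanging. Moving towards the long block and turning to its angle.

Call:
move_arm([
  [[2.5,0.4,0,0,0,0,1.0],[4.0,0.6,0,0,0,-4,1.0],[4.0,0.6,0,0,0,-4,1.0],[3.0,0,0,0,0,-4,1.0],[1.5,0,0,0,0,-4,1.0],[0,0,0,0,0,0,1.0]],
])

```text
time: 4.05
eef_pos: [511.5, -73.5, 204.2]
tool_rot: [[-0.228, 0.974, -0.018], [0.974, 0.228, 0.005], [0.009, -0.016, -1.0]]
force: [-0.5, -0.5, -3.2]
finger_gap: 14.8
```

```bash
python3 - <<'E'
from h import *
s=st(); c=manip.camera("wrist"); save("w3.png",c["image"]); np.savez("w3.npz",s=s["eef_pos"],r=s["tool_rot"],**c); W=world(c,s); z=W[...,2]
hs=cv2.cvtColor(c["image"],cv2.COLOR_RGB2HSV)
m=((hs[...,1]<60)&(hs[...,2]>90)&(z>71)&(z<80)).astype(np.uint8); k,L,S,ce=cv2.connectedComponentsWithStats(m)
for i in range(1,k):
    if S[i,4]>100:
        p=W[L==i]; print(ce[i].round(),S[i,4],[np.round(x,1) for x in cv2.minAreaRect(p[:,:2].astype(np.float32))],np.percentile(p[:,2],[2,50,98]).round(1))
E
```

```text
t 4.05 p [511.5 -73.5 204.2] F [-0.5 -0.5 -3.2] gap 14.8
[[-0.228, 0.974, -0.018], [0.974, 0.228, 0.005], [0.009, -0.016, -1.0]]
[335. 107.] 9180 [array([538.1,   9.4]), array([ 62. , 150.3]), np.float64(14.1)] [71.6 75.4 77. ]
```

View pics/w3.png

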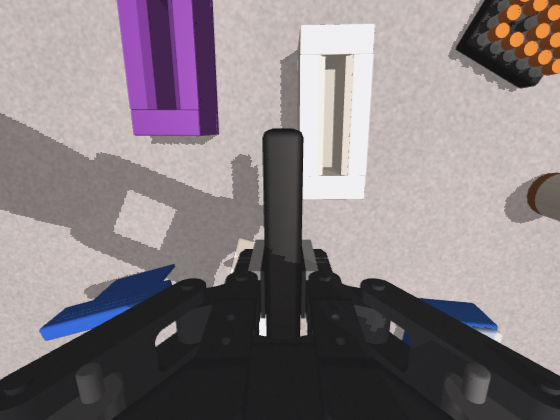

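The wrist view gives the block centre as (538.1,9.4), 62x150 mm, angle 14.1°; its slot is at (335,107) in the image. Moving above it.

Call:
move_arm([
  [[2.5,1.5,0,-0.9,-0.5,-0.9,1.0],[2.5,1.5,0,0,0,0,1.0],[2.5,1.5,0,0,0,0,1.0],[0,0,0,0,0,0,1.0],[0,0,0,0,0,0,1.0]],
])

```text
time: 4.6
eef_pos: [537.1, 7.0, 198.6]
tool_rot: [[-0.231, 0.973, -0.008], [0.973, 0.231, -0.002], [-0.0, -0.008, -1.0]]
force: [0.4, -0.5, -3.1]
finger_gap: 15.2
```

Call:
move_arm([
  [[0.2,0.2,1,-0.4,0,-0.7,1.0],[0,0,1,0,0,0,1.0],[0,0,1,0,0,0,1.0],[0,0,0.5,0,0,0,1.0],[0,0,0,0,0,0,1.0]],
])

```text
time: 5.1
eef_pos: [536.9, 5.6, 158.1]
tool_rot: [[-0.238, 0.971, -0.005], [0.971, 0.238, -0.001], [-0.0, -0.005, -1.0]]
force: [0.8, -0.9, -3.1]
finger_gap: 15.2
```

```bash
python3 - <<'E'
from h import *
s=st(); c=manip.camera("side"); save("s4.png",cv2.resize(c["image"][110:310,180:380],None,fx=3,fy=3))
W=world(c); z=W[...,2]; im=c["image"]
d=np.hypot(W[...,0]-538,W[...,1]-9.4)
m=(z>122)&(z<152)&(d<85)&(im.max(-1)<80)
p=W[m]; print(m.sum(),[np.round(x,1) for x in cv2.minAreaRect(p[:,:2].astype(np.float32))])
E
```

```text
t 5.1 p [536.9   5.6 158.1] F [ 0.8 -0.9 -3.1] gap 15.2
[[-0.238, 0.971, -0.005], [0.971, 0.238, -0.001], [-0.0, -0.005, -1.0]]
1 [array([524.7,  22.5]), array([0., 0.]), np.float64(0.0)]
```

View pics/s4.png

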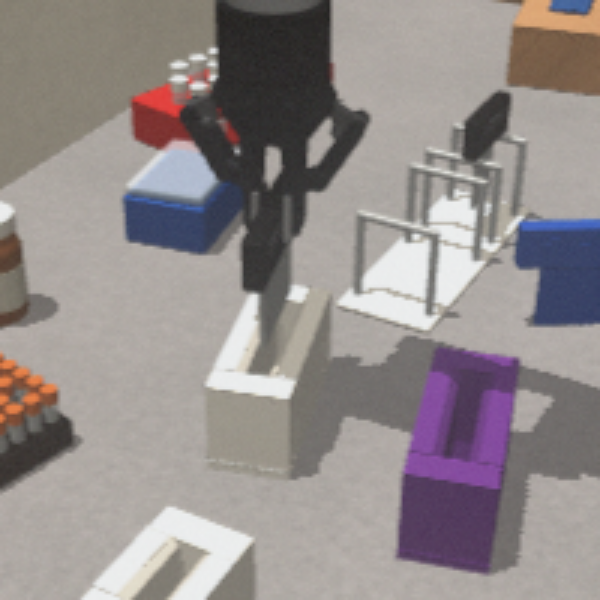

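The side view shows the blade over the slot at (270,340) and parallel to it. Making a small correction and lowering into the flare.

Call:
move_arm([
  [[0.4,0.2,0,-0.2,0,-0.2,1.0],[0,0,0.7,0,0,0,1.0],[0,0,0.7,0,0,0,1.0],[0,0,0.7,0,0,0,1.0],[0,0,0.5,0,0,0,1.0],[0,0,0,0,0,0,1.0]],
])

```text
time: 5.75
eef_pos: [538.9, 10.5, 131.4]
tool_rot: [[-0.242, 0.97, 0.002], [0.97, 0.242, -0.001], [-0.001, 0.001, -1.0]]
force: [-0.0, 1.0, -3.3]
finger_gap: 15.3
```

Blade tip is about 14 mm into the slot with no contact force. Continuing down.

Call:
move_arm([
  [[0,0,0.7,0,0,0,1.0],[0,0,0.8,0,0,0,1.0],[0,0,0.8,0,0,0,1.0],[0,0,0.6,0,0,0,1.0],[0,0,0.4,0,0,0,1.0],[0,0,0,0,0,0,1.0]],
])

```text
time: 6.35
eef_pos: [538.7, 10.4, 94.9]
tool_rot: [[-0.242, 0.97, 0.001], [0.97, 0.242, -0.001], [-0.001, 0.0, -1.0]]
force: [0.2, -0.5, -3.3]
finger_gap: 15.4
```

Call:
move_arm([
  [[0,0,0.4,0,0,0,1.0],[0,0,0.3,0,0,0,1.0],[0,0,0.2,0,0,0,1.0],[0,0,0,0,0,0,1.0]],
])

```text
time: 6.75
eef_pos: [539.3, 10.3, 85.8]
tool_rot: [[-0.241, 0.97, 0.002], [0.97, 0.241, -0.001], [-0.001, 0.002, -1.0]]
force: [0.2, 0.3, -2.3]
finger_gap: 15.3
```

Call:
move_arm([
  [[0,0,0.15,0,0,0,1.0],[0,0,0.15,0,0,0,1.0],[0,0,0,0,0,0,1.0]],
])

```text
time: 7.05
eef_pos: [540.3, 10.3, 85.7]
tool_rot: [[-0.242, 0.97, 0.003], [0.97, 0.242, -0.001], [-0.002, 0.003, -1.0]]
force: [-0.1, -0.5, -2.8]
finger_gap: 15.5
```

Call:
move_arm([
  [[0,0,0.3,0,0,0,1.0],[0,0,0,0,0,0,1.0]],
])

```text
time: 7.25
eef_pos: [541.4, 10.4, 85.7]
tool_rot: [[-0.242, 0.97, 0.005], [0.97, 0.242, -0.001], [-0.002, 0.004, -1.0]]
force: [0.2, -0.0, -2.2]
finger_gap: 15.1
```

```bash
cat > chk.py <<'E'
from h import *
import sys
s=st(); c=manip.camera("side"); save(sys.argv[1],cv2.resize(c["image"][120:270,200:370],None,fx=4,fy=4,interpolation=cv2.INTER_CUBIC))
E
python3 chk.py s5.png
```

```text
t 7.25 p [541.4  10.4  85.7] F [ 0.2 -0.  -2.2] gap 15.1
[[-0.242, 0.97, 0.005], [0.97, 0.242, -0.001], [-0.002, 0.004, -1.0]]
```

View pics/s5.png

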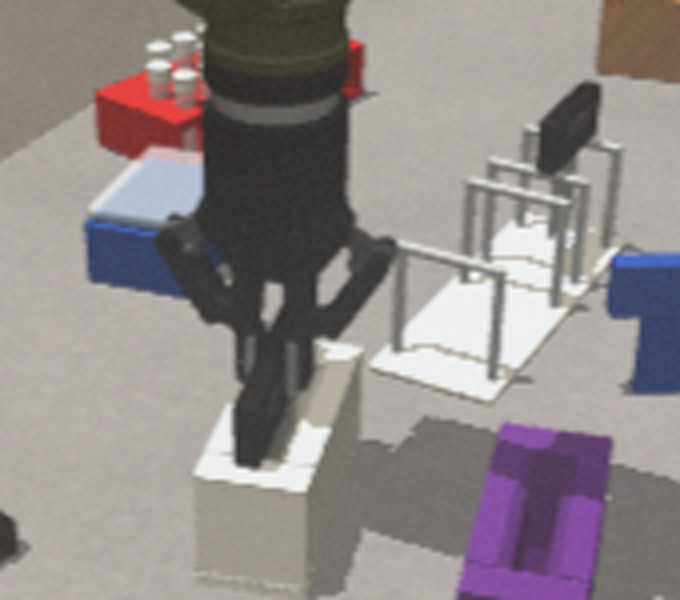

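The grip appears to sit on the block and z has stopped at 85.7, which is the predicted seated height. I'll check the height of the grip's end by depth before releasing.

```bash
python3 - <<'E'
from h import *
for n in("side","scene"):
    c=manip.camera(n); W=world(c); a=np.deg2rad(104.1); d=W[...,:2]-[538.1,9.4]
    t=d@[np.cos(a),np.sin(a)]; q=d@[np.sin(a),-np.cos(a)]; z=W[...,2]; dk=c["image"].max(-1)<80
    for lo,hi in((-70,-25),(25,70)):
        m=dk&(t>lo)&(t<hi)&(abs(q)<16)&(z>70)&(z<150)
        if m.sum()>5: print(n,lo,m.sum(),"z",np.percentile(z[m],[2,10,50,90,98]).round(1),"t",np.percentile(t[m],[1,99]).round(1),"q",np.percentile(q[m],[2,50,98]).round(1))
E
```

```text
side -70 7 z [115.9 115.9 116.7 117.6 117.7] t [-38.7 -26.9] q [5.1 7.3 9.9]
side 25 222 z [ 82.5  87.7 108.3 116.9 117.9] t [25.7 68.7] q [-5.  -0.1  9.5]
scene -70 198 z [ 78.5  82.5 103.5 113.9 115.8] t [-67.2 -26. ] q [-2.7  9.2 12. ]
scene 25 24 z [ 88.8 104.1 112.2 114.6 115.3] t [30.7 56.5] q [ 0.9  8.2 11.6]
```

The grip top is at 115–116 mm on both ends, so it is seated, and it is centred within about 2 mm. Opening, then retreating straight up.

Call:
move_arm([
  [[0,0,0,0,0,0,5],[0,0,0,0,0,0,5],[0,0,0,0,0,0,5],[0,0,0,0,0,0,5],[0,0,0,0,0,0,5],[0,0,0,0,0,0,5]],
])

```text
time: 8.0
eef_pos: [541.9, 10.3, 85.2]
tool_rot: [[-0.242, 0.97, 0.006], [0.97, 0.242, -0.001], [-0.003, 0.006, -1.0]]
force: [0.2, -0.2, 0.2]
finger_gap: 50.0
```

Call:
move_arm([
  [[0,0,-0.5,0,0,0,5],[0,0,-1.5,0,0,0,5],[0,0,-3,0,0,0,5],[0,0,-3,0,0,0,5],[0,0,-3,0,0,0,5],[0,0,-2,0,0,0,5],[0,0,0,0,0,0,5],[0,0,0,0,0,0,5]],
])

```text
time: 8.8
eef_pos: [541.3, 10.4, 226.7]
tool_rot: [[-0.242, 0.97, 0.01], [0.97, 0.242, -0.001], [-0.004, 0.01, -1.0]]
force: [-0.1, -0.4, -0.2]
finger_gap: 50.0
```

```bash
python3 chk.py s6.png; python3 - <<'E'
from h import *
for n in("side","scene"):
    c=manip.camera(n); W=world(c); z=W[...,2]; dk=c["image"].max(-1)<80
    for nm,x,y,r,lo,hi in(("wide",538,9.4,80,80,125),("narrow",498,-357,60,99,140)):
        m=dk&(np.hypot(W[...,0]-x,W[...,1]-y)<r)&(z>lo)&(z<hi)
        r=cv2.minAreaRect(W[m][:,:2].astype(np.float32)); print(n,nm,m.sum(),[np.round(v,1) for v in r],np.percentile(z[m],[2,50,98]).round(1))
    for k in (n+".npz",None):
        e=dict(np.load(k)) if k else c; hs=cv2.cvtColor(e["image"],cv2.COLOR_RGB2HSV); X=world(e)
        m=(hs[...,0]<15)&(hs[...,1]>180)&(hs[...,2]>120)&(X[...,0]>600)&(X[...,0]<850)&(abs(X[...,1]-60)<200)&(X[...,2]<65)&(X[...,2]>40)
        print(n,"tube",m.sum(),np.median(X[m],0).round(1))
E
```

```text
t 8.8 p [541.3  10.4 226.7] F [-0.1 -0.4 -0.2] gap 50.0
[[-0.242, 0.97, 0.01], [0.97, 0.242, -0.001], [-0.004, 0.01, -1.0]]
side wide 436 [array([539. ,  13.3]), array([ 15.7, 129.9]), np.float64(14.4)] [ 83.4 112.3 117.3]
side narrow 194 [array([ 496.6, -352.5]), array([82.9, 16.4]), np.float64(86.5)] [100.2 120.9 132.2]
side tube 0 [nan nan nan]
side tube 0 [nan nan nan]
scene wide 455 [array([543.9,   8.5]), array([ 15.3, 131.5]), np.float64(13.6)] [ 80.6 105.8 115.2]
scene narrow 528 [array([ 500.7, -360.8]), array([85.3, 16.9]), np.float64(86.9)] [ 99.7 121.6 130.1]
scene tube 473 [714.8 154.6  49.6]
scene tube 438 [714.6 154.3  49.6]
  return _methods._mean(a, axis=axis, dtype=dtype,
  ret = um.true_divide(
```

View pics/s6.png

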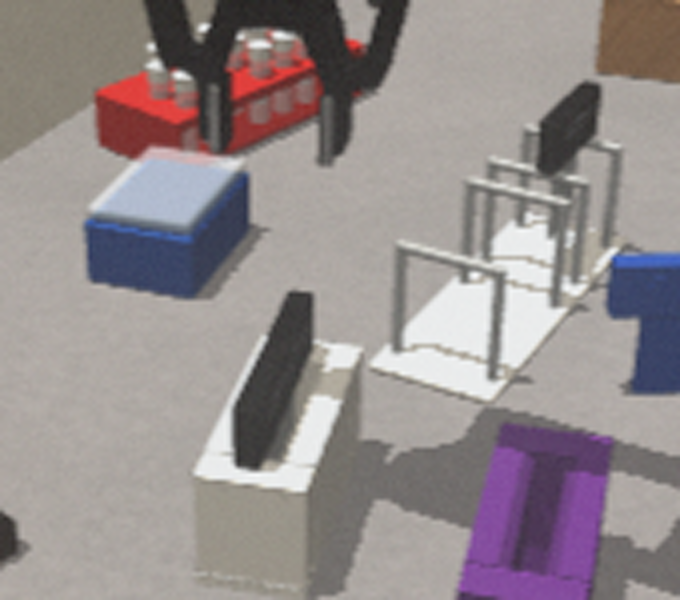

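The wide scraper stands upright in the long slot with its grip on the block. The narrow one still hangs, and the gripper is clear of everything.

```bash
python3 -c "
from plant import manip
print(manip.hand_in())"
```

```text
the job is handed in; nothing more can be done
None
```

The wide scraper is in the long white block, blade down with its grip resting on the block. I gripped it at mid length, lifted it off the rack, lowered it into the slot, released it and backed the gripper away. The job is handed in at about 9 s of robot time; no verdict was reported.

- **Wide scraper:** its grip top is at 115–117 mm, against 115 mm when fully seated. It is within about 6 mm of the block's centre and within 1° of the slot's direction. It looks upright in the side view.
- **Narrow scraper:** it still hangs on the rack, with no measurable shift in the scene camera.
- **Tube box:** it has not moved (0.3 mm or less in the scene camera).

Three checks disagreed or failed:
- The two cameras differed by about 5 mm on where the wide scraper's centre is.
- My colour check for the tube box found nothing in the side view, so that result rests on the scene camera alone.
- The wrist force stayed near the scraper's own weight when the grip met the block, so I judged seating by the measured heights.

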